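# Put four kitchen things back in their own stands

### The arm

A 6-joint arm with a two-finger parallel gripper is mounted at the origin on a cart in front of the work surface, level with it; the furniture and walls round the work are solid. World frame = base frame: x ahead of the robot, y to its left, z up, the work surface at z = 0. Lengths are in mm, angles in degrees, forces in N, time in s.
With the tool pointing down it reaches from about 300 to 850 mm from the base axis. Payload 4.2 kg.
Tool frame: the origin (TCP) lies at the very end of the fingers, on their centre line; the grasp point (between the pads) lies env.pinch_z behind it (env.pinch_z is the distance from the TCP to the grasp point, in mm); z points along the fingers, y is the line along which they close (so a half turn about z gives the same grasp; the last joint's range is limited). The gripper opens to 91 mm and grips with 3 to 60 N. Pads are 32 mm wide; open, the fingers measure 118 mm over their backs; the gripper's body (76 mm by 178 mm) begins 60 mm behind the grasp point.
Start: joints at [-65.26, 18.312, 89.639, -0, 72.044, -1.146], TCP at [251.042, -517.321, 213.976] pointing down, gripper open.
Joint ranges: [-177.97, 177.97], [-48.28, 115.42], [12.27, 149.76], [-77.06, 257.06], [2.81, 150.46], [-146.56, 146.56]. Speed limits (degrees/s): [147.25, 147.25, 180, 180, 180, 180].

### API

Orientations are given as [roll, pitch, yaw] about the fixed x, y, z axes, in that order (R = Rz(yaw) Ry(pitch) Rx(roll)).
In Python, from workcell import state, vision, job_done, env gives the robot as it stands.
- The arm moves only by the tool servo_tool, never from a script. Its argument "rows" is a list of rows, each a list of 5 numbers: the shift along the tool's x, y, z scaled (see below), then the turn about the tool's z scaled (see below), then the opening, from 0 (shut) to 1 (fully open). A call has 1 to 20 rows; each row is the pose to reach, as a shift and turn from the pose commanded when the call began, along the tool's axes at that moment; what a row does not reach only later rows make up. The controller multiplies each number of a shift by 200 mm and each number of a turn by 90 degrees. A row lasts 1/12 s, in which the tool goes at most 41.7 mm and 7.16 degrees, less where a joint would pass 70% of its speed; a pose out of reach is approached as far as the arm can. A call with a number of a shift or a turn outside -1 to 1 is refused whole. A call with a gripper value outside its range is refused whole. The fingers move at their own pace and stop on an object; "force" is the grip in N (left out, the last holds). Time passes only in rows, so rows that repeat a pose let the fingers close. It gives the time, the measured TCP pose, the force, the opening and the grip force at its end, in the units of the state.
- state(): the state, without advancing time (a new reading comes with each control period).
- vision.grab_frame(name): name is "scene" or "top" or "wrist"; returns the picture (480x640x3 uint8, red, green, blue); there is no depth.
- vision.camera_info(name): a dict with "vertical_fov" (degrees; the focal length in pixels is half the picture's height over the tangent of half this angle, whatever the lens; pixels are square), "cx", "cy" (the principal point, pixels), "distortion" ([k1, k2, p1, p2, k3] as OpenCV has them; the pictures are not rectified), "T" (4x4, takes a point from camera to world coordinates). Camera axes: x right, y up, looking along -z (the intrinsics and any distortion apply to the point x, -y, -z); pixel columns grow to the right and rows downward; lengths in mm; the calibration is good to about 2 mm. A picture is of the moment at which its call begins: read the wrist's pose just before it. camera_info takes no time and is no camera call; for the wrist camera it gives the pose at the moment of the call.
- job_done(): hands the job in; it is judged then, once.
The state is a dict: "time_s": time; "qpos": joint angles; "qvel": joint speeds; "effort": joint torques, N m; "ee_pos": TCP position; "ee_rot": TCP orientation; "force": force on the tool from outside, world axes, zero at the start; "torque": the same for the moment, N m; "gripper_width": finger opening in mm; "gripper_force": force on a finger pad.
Only numpy, scipy, OpenCV 4.12 (cv2) and the standard library are available. Lean on these libraries where they do the work, as an engineer would, in place of code of your own. Each camera call takes 0.05 s, during which the arm holds its last target. There are 200 camera calls.

### The job

The worktop has been wiped, so put four things back, each down inside the rim of its own stand: the black cutlery pot in the black tray, the wooden mill in the dark wooden stand, the small white-capped spice jar in the white stand and the lemon lengthwise in the yellow dish. Pot, mill and spice jar must stand upright and never be knocked over; leave the big glass jar and the tin where they are.

Things in the scene. Friction and masses are not known exactly. Their poses are not given: they have to be found in the camera images.
- cutlery_pot: Empty black plastic cutlery pot, oblong and slightly tapered, about 73 mm along its x and 58 mm along its y at the rim, 103 mm tall; hold it from outside across y (in the simulation its inside is not hollow). About 0.07 kg. Origin: centre of its underside; z up along it. Loose, standing upright on the worktop at the start.
- wood_mill: Dark brown turned-wood grinding mill, round, 58 mm across at the foot, 170 mm tall. Its head, 123 to 159 mm up, is 50 mm across (it does not turn) with a 12 mm steel knob on top. About 0.18 kg. Origin: centre of its underside; z up along it. Loose, standing upright on the worktop at the start.
- spice_jar: Small round spice jar with a white cap, 41 mm across and 105 mm tall, the cap from 84 mm up, 40 mm across. About 0.11 kg. Origin: centre of its underside; z up along it. Loose, standing upright on the worktop at the start.
- lemon_center (a point): The middle of a yellow lemon, 78 mm long along x, 55 mm across along y, 56 mm high, lying loose on the worktop: this point is 28 mm above its underside. About 0.11 kg.
- black_tray: Low oblong black plastic drip tray, 101 mm (x) by 86 mm (y) outside, open on top; fixed to the worktop. Floor of the recess 4 mm above the worktop, rim 6 mm thick, its top 12 mm above the worktop (recess 8 mm deep); recess oblong, 89 mm along x by 74 mm along y. Origin: centre of the underside, on the worktop; z up.
- wood_stand: Low round dark-wood stand, 94 mm outside, open on top; fixed to the worktop. Floor of the recess 4 mm above the worktop, rim 6 mm thick, its top 12 mm above the worktop (recess 8 mm deep); recess round, 74 mm inside diameter. Origin: centre of the underside, on the worktop; z up.
- white_stand: Low round white ceramic stand, 77 mm outside, open on top; fixed to the worktop. Floor of the recess 4 mm above the worktop, rim 6 mm thick, its top 12 mm above the worktop (recess 8 mm deep); recess round, 57 mm inside diameter. Origin: centre of the underside, on the worktop; z up.
- yellow_dish: Low oblong yellow plastic dish, 104 mm (x) by 81 mm (y) outside, open on top; fixed to the worktop. Floor of the recess 4 mm above the worktop, rim 6 mm thick, its top 12 mm above the worktop (recess 8 mm deep); recess oblong, 92 mm along x by 69 mm along y. Origin: centre of the underside, on the worktop; z up.
- glass_jar: Big glass jar with a flat lid, round, 84 mm across, 144 mm tall. A bystander, loose: leave it alone. Origin: centre of its underside; z up.
- tin: Red food tin, round, 75 mm across, 110 mm tall, standing below the edge of the wall cupboard (its front is 0.58 m ahead of the robot, its underside 0.54 m above the worktop). A bystander, loose: leave it alone. Origin: centre of its underside; z up.
Not all that is in view belongs to the job. What is shaped like the spice_jar but blue or pink is not meant.

How it is judged (in metres and radians):
At the end, for the whole second after the job is handed in: Pot, mill and spice jar stand upright (4.5 degrees) and still on the floors of their own stands, within 13 mm of the centre; the lemon lies on the floor of the yellow dish, within 15 mm of its centre and 0.4 rad of its length; glass jar and tin upright, within 30 mm of their places (horizontal distance between cutlery_pot and black_tray below 0.013 m and z of cutlery_pot in the frame of black_tray between 0 and 0.008 m and angle between each of cutlery_pot, wood_mill, spice_jar's own z axis and vertical below 0.08 rad and linear speed of each of cutlery_pot, wood_mill, spice_jar below 0.03 m/s and angular speed of each of cutlery_pot, wood_mill, spice_jar below 0.3 rad/s and horizontal distance between wood_mill and wood_stand below 0.013 m and z of wood_mill in the frame of wood_stand between 0 and 0.008 m and horizontal distance between spice_jar and white_stand below 0.013 m and z of spice_jar in the frame of white_stand between 0 and 0.008 m and horizontal distance between lemon_center and yellow_dish below 0.015 m and z of lemon_center in the frame of yellow_dish between 0.024 and 0.04 m and angle between the x axis of lemon_center and the x axis of yellow_dish, either way round below 0.4 rad and distance of each of glass_jar, tin from where it was at the start of the episode below 0.03 m and angle between each of glass_jar, tin's own z axis and vertical below 0.15 rad); the robot touches nothing.
It fails at once if the pot, the mill or the spice jar is knocked or tipped over (angle between any of cutlery_pot, wood_mill, spice_jar's own z axis and vertical above 0.7 rad).
It fails at once if the big glass jar or the tin is pushed away or tipped (distance of any of glass_jar, tin from where it was at the start of the episode above 0.04 m or angle between any of glass_jar, tin's own z axis and vertical above 0.4 rad).
It also fails if it takes over 120 s, if anything falls off the work surface, if the arm or the gripper's body presses on something with over 40 N, if the wrist force passes 120 N, or if a joint passes its speed limit or range.

## Working session

There is one attempt and no reset: what is moved stays moved. The work goes in short steps, Python scripts to look and compute and a tool call to move; the robot and the scene stay as the last step left them, time stands still between calls to the robot, and variables do not carry over. Pictures are saved under pics/ and viewed, at most 14 in all, crops included, and the job is handed in when it is done.

Besides the shell and the picture viewer there is one more tool, called after ">>>" by a JSON object that holds its "method" and its "body", one argument or row to a line. servo_tool: Moves the arm, as the interface text tells. Its arguments: {"type":"object","properties":{"rows":{"type":"array"},"force":{"type":"number"}},"required":["rows"]}

```bash
ls; mkdir -p pics
cat > h.py <<'E'
import numpy as np, cv2
from workcell import state, vision, job_done, env
def cam(n):
    c=vision.camera_info(n); f=240/np.tan(np.radians(c["vertical_fov"])/2)
    K=np.array([[f,0,c["cx"]],[0,f,c["cy"]],[0,0,1]]); return K,np.array(c["distortion"],float),np.array(c["T"])
def rays(n,px,C=None):
    K,d,T=C or cam(n); p=cv2.undistortPoints(np.array(px,float).reshape(-1,1,2),K,d).reshape(-1,2)
    v=np.c_[p[:,0],-p[:,1],-np.ones(len(p))]; return T[:3,3],v@T[:3,:3].T
def onplane(n,px,z,C=None):
    o,v=rays(n,px,C); return o+v*((z-o[2])/v[:,2])[:,None]
def proj(n,P,C=None):
    K,d,T=C or cam(n); q=(np.array(P,float).reshape(-1,3)-T[:3,3])@T[:3,:3]
    q=q*[1,-1,-1]; return cv2.projectPoints(q,np.zeros(3),np.zeros(3),K,d)[0].reshape(-1,2)
def save(n,name):
    im=vision.grab_frame(n); cv2.imwrite(f"pics/{name}.png",im[:,:,::-1]); return im
E
python3 - <<'E'
from h import *
print(env.pinch_z, state())
for n in("scene","top","wrist"):
    save(n,n+"0"); K,d,T=cam(n); print(n,K[0,0],K[:2,2],d,T.round(3).tolist())
E
```

```text
pics
18.8 {'time_s': 0.0, 'qpos': array([-6.52581444e+01,  1.83505348e+01,  8.97063788e+01,  2.09660004e-04,
        7.20432730e+01, -1.14650358e+00]), 'qvel': array([ 0.0061588 , -0.02329639,  0.04906255,  0.01995402, -0.03441722,
        0.05015532]), 'effort': array([-9.80275308e-05, -4.12469566e+01, -2.31970561e+01,  7.27820559e-02,
        4.56836284e-02, -1.23613263e-04]), 'ee_pos': array([ 250.8412904 , -516.84044049,  213.13155286]), 'ee_rot': array([-1.79899837e+02, -2.20392096e-03,  2.58882925e+01]), 'force': array([ 0.12075079, -0.5838071 , -0.21648711]), 'torque': array([ 0.01028697, -0.00692052,  0.044279  ]), 'gripper_force': 0.0, 'gripper_width': 90.98557218675309}
scene 514.2571215388839 [329.21800323 242.45605756] [-0.01227703  0.          0.          0.          0.        ] [[-0.827, 0.31, -0.47, -137.317], [-0.563, -0.462, 0.685, 869.682], [-0.005, 0.831, 0.556, 755.373], [0.0, 0.0, 0.0, 1.0]]
top 614.569162603178 [327.29487616 240.00598191] [-0.10666858  0.          0.          0.          0.        ] [[0.021, 0.989, -0.146, 281.162], [-1.0, 0.023, 0.01, 6.306], [0.014, 0.145, 0.989, 1437.12], [0.0, 0.0, 0.0, 1.0]]
wrist 353.44251894891886 [321.24839335 238.04266329] [0.02094798 0.         0.         0.         0.        ] [[0.437, 0.862, 0.256, 323.01], [-0.9, 0.419, 0.123, -482.662], [-0.001, -0.284, 0.959, 382.967], [0.0, 0.0, 0.0, 1.0]]
```

View pics/top0.png

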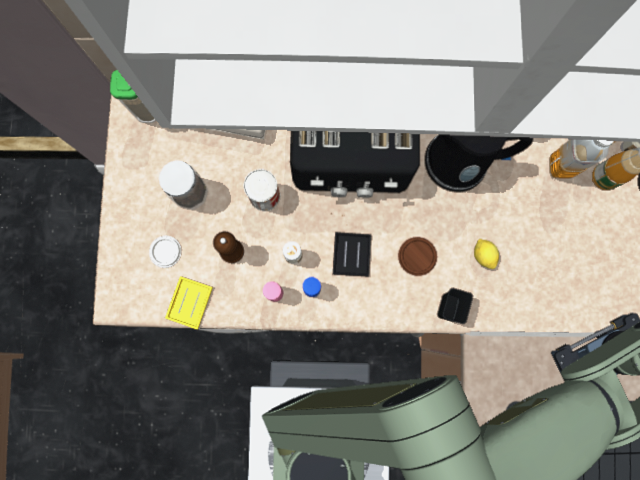

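View pics/scene0.png

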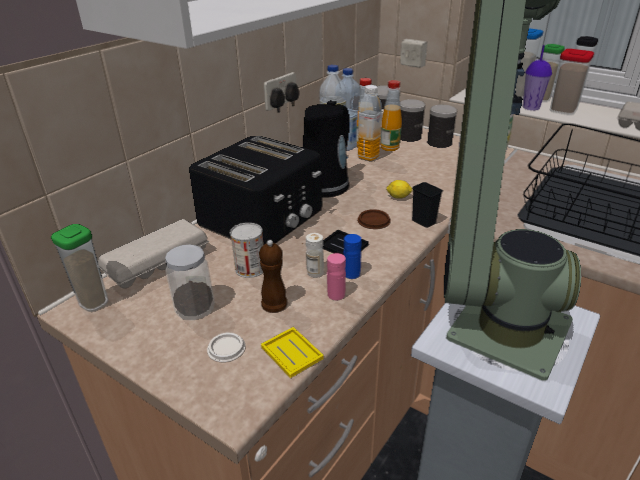

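The top view shows white stand (165,251), yellow dish (190,302), mill (228,247), tray (352,254), wood stand (418,256), lemon (487,254), pot (456,305), glass jar (183,185) and tin (262,190). There are three jars of the spice-jar shape: white cap (291,252), pink (272,291) and blue (312,287). The white-capped one fits, because blue and pink are excluded. I'll measure by masks and confirm it in a crop.

```bash
cat > m.py <<'E'
from h import *
im=cv2.imread("pics/top0.png")[:,:,::-1]; hsv=cv2.cvtColor(np.ascontiguousarray(im),cv2.COLOR_RGB2HSV)
H,S,V=[hsv[:,:,i].astype(int) for i in range(3)]
C=cam("top")
def blob(name,mask,seed,r,z,close=5):
    m=np.zeros(mask.shape,np.uint8); x,y=seed; m[y-r:y+r,x-r:x+r]=mask[y-r:y+r,x-r:x+r]
    m=cv2.morphologyEx(m,cv2.MORPH_CLOSE,np.ones((close,close),np.uint8))
    cs=cv2.findContours(m,cv2.RETR_EXTERNAL,cv2.CHAIN_APPROX_NONE)[0]
    c=max(cs,key=cv2.contourArea); P=onplane("top",c.reshape(-1,2),z,C)[:,:2].astype(np.float32)
    r_=cv2.minAreaRect(P); bx=cv2.boxPoints(r_); e=bx[1]-bx[0] if np.linalg.norm(bx[1]-bx[0])>np.linalg.norm(bx[2]-bx[1]) else bx[2]-bx[1]
    ce,ra=cv2.minEnclosingCircle(P)
    print(name,"rect c",np.round(r_[0],1),"size",np.round(r_[1],1),"long yaw",round(np.degrees(np.arctan2(e[1],e[0]))%180,1),"circ",np.round(ce,1),round(ra,1),"px",cv2.boundingRect(c))
blob("dish",(H>22)&(H<36)&(S>150),(190,302),35,12)
blob("lemon",(H>18)&(H<36)&(S>130),(487,254),25,28)
blob("tray",(V<60),(352,254),32,12)
blob("woodst",(V<110)&(S>90),(418,256),28,12)
blob("whitest",(V>200)&(S<35),(165,251),22,12,9)
blob("cap",(V>200)&(S<40),(291,252),14,105)
blob("pot_all",(V<50),(456,305),26,103)
blob("mill",(V<110)&(S>90),(228,247),25,159)
blob("pink",(H>150)&(S>60),(272,291),16,105)
blob("blue",(H>100)&(H<130)&(S>120),(312,287),16,105)
t=cv2.resize(im[225:315,250:345],None,fx=4,fy=4,interpolation=cv2.INTER_CUBIC); l=cv2.resize(im[225:330,430:515],None,fx=4,fy=4,interpolation=cv2.INTER_CUBIC); w=cv2.resize(im[155:275,140:285],None,fx=2.7,fy=2.7)
h=max(a.shape[0] for a in(t,l)); o=np.zeros((h,t.shape[1]+l.shape[1],3),np.uint8); o[:t.shape[0],:t.shape[1]]=t; o[:l.shape[0],t.shape[1]:]=l
cv2.imwrite("pics/crop1.png",o[:,:,::-1])
E
python3 m.py
```

```text
dish rect c [337.4 310. ] size [ 80.1 102.5] long yaw 162.7 circ [336.4 310.1] 63.8 px (166, 277, 46, 53)
lemon rect c [ 465.4 -380.4] size [59.9 59.5] long yaw 72.8 circ [ 465.5 -380.4] 37.0 px (474, 239, 25, 30)
tray rect c [459.5 -66.3] size [81.7 96.8] long yaw 177.6 circ [459.5 -64.9] 61.7 px (333, 233, 38, 43)
woodst rect c [ 458.3 -219.8] size [85.3 85.1] long yaw 0.3 circ [ 457.9 -220.3] 44.2 px (399, 238, 37, 37)
whitest rect c [457.6 373.3] size [101.9 105.1] long yaw 91.5 circ [453.9 371.4] 69.4 px (143, 229, 44, 44)
cap rect c [450.2  72.4] size [59.5 59.2] long yaw 1.3 circ [448.5  73.6] 39.5 px (277, 238, 28, 28)
pot_all rect c [ 340.8 -288.5] size [62.6 68.5] long yaw 164.2 circ [ 341.1 -288. ] 42.8 px (438, 289, 34, 34)
mill rect c [449.9 201.2] size [69.6 47.3] long yaw 46.7 circ [450.9 200.2] 35.3 px (214, 232, 30, 31)
pink rect c [362.1 105.4] size [41.3 34.7] long yaw 2.0 circ [362.  107.6] 22.6 px (266, 282, 17, 20)
blue rect c [374.8  24.5] size [41.2 36.9] long yaw 1.3 circ [374.6  24.4] 21.1 px (303, 277, 18, 20)
```

View pics/crop1.png

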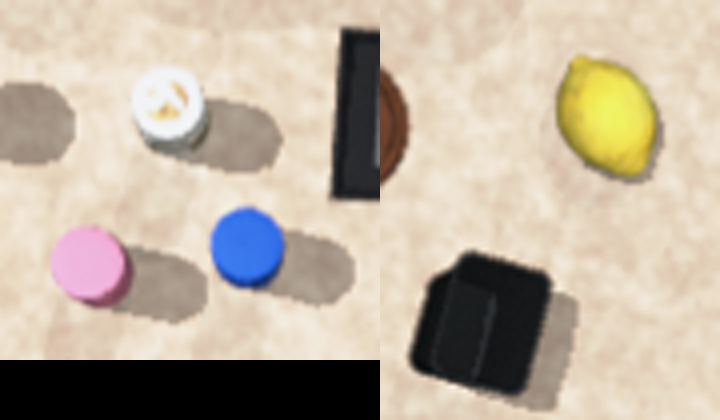

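The crop confirms white cap (about 292,251) standing apart from the pink (273,291) and blue (312,287) jars. The lemon's long axis runs top-left to bottom-right, and the pot is turned about 15°. I'm moving in for a close look at the pot and lemon.

>>> {"method": "servo_tool", "body": {
  "rows": [
    [0.48,-0.31,-0.22,0.145,1],
    [0.965,-0.625,-0.435,0.29,1],
    [0.965,-0.625,-0.435,0.29,1],
    [0.965,-0.625,-0.435,0.29,1],
    [0.965,-0.625,-0.435,0.29,1],
    [0.965,-0.625,-0.435,0.29,1],
    [0.965,-0.625,-0.435,0.29,1],
    [0.965,-0.625,-0.435,0.29,1],
    [0.965,-0.625,-0.435,0.29,1],
    [0.965,-0.625,-0.435,0.29,1]
  ]
}}

```text
time_s: 0.98
ee_pos: [369.3, -321.2, 300.1]
ee_rot: [-180.0, 0.1, -0.3]
force: [0.1, -0.2, -0.6]
gripper_width: 91.0
gripper_force: 0.0
```

Run:
```python
from h import *
s=state(); print(s["ee_pos"],s["ee_rot"],s["time_s"])
C=cam("wrist"); np.savez("w1.npz",K=C[0],d=C[1],T=C[2]); save("wrist","w1")
```

```text
[ 369.3145946  -321.21089277  300.09805461] [-1.79961318e+02  8.81743431e-02 -2.83059480e-01] 0.9833
```

View pics/w1.png

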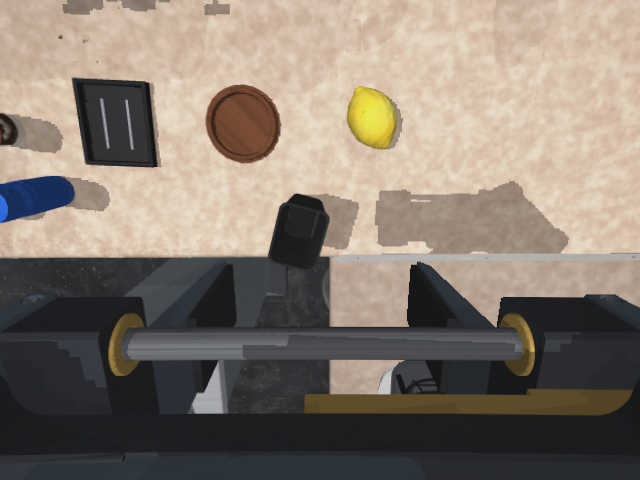

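The wrist view shows tray (117,122), wood stand (243,123), lemon (372,118) and pot (300,232). I'll measure them here and enlarge the pot with contrast.

```bash
cat >> h.py <<'E'
def contour(mask,box,close=3):
    x0,y0,x1,y1=box; m=np.zeros(mask.shape,np.uint8); m[y0:y1,x0:x1]=mask[y0:y1,x0:x1]
    m=cv2.morphologyEx(m,cv2.MORPH_CLOSE,np.ones((close,close),np.uint8))
    return max(cv2.findContours(m,cv2.RETR_EXTERNAL,cv2.CHAIN_APPROX_NONE)[0],key=cv2.contourArea).reshape(-1,2)
def fit(n,c,z,C=None):
    P=onplane(n,c,z,C)[:,:2].astype(np.float32); r=cv2.minAreaRect(P); e=cv2.fitEllipse(P)
    b=cv2.boxPoints(r); u,w=b[1]-b[0],b[2]-b[1]; l=u if np.hypot(*u)>np.hypot(*w) else w
    yaw=lambda a:round(float(a),1)
    return "rect %s %s yaw %.1f | ell %s %s yaw %.1f"%(np.round(r[0],1),np.round(r[1],1),np.degrees(np.arctan2(l[1],l[0]))%180,np.round(e[0],1),np.round(e[1],1),(e[2]+90)%180)
def hsv(im):
    h=cv2.cvtColor(np.ascontiguousarray(im),cv2.COLOR_RGB2HSV).astype(int); return h[:,:,0],h[:,:,1],h[:,:,2]
E
python3 - <<'E'
from h import *
w=np.load("w1.npz"); C=(w["K"],w["d"],w["T"])
im=cv2.imread("pics/w1.png")[:,:,::-1]; H,S,V=hsv(im)
print("lemon",fit("wrist",contour((H>18)&(H<36)&(S>140),(330,75,410,160)),28,C))
print("tray",fit("wrist",contour(V<90,(65,70,165,172)),12,C))
print("wood",fit("wrist",contour((V<150)&(S>110),(195,75,290,170)),12,C))
t=cv2.imread("pics/top0.png")[:,:,::-1]; H,S,V=hsv(t)
print("lemon top",fit("top",contour((H>18)&(H<36)&(S>130),(465,230,510,280)),28))
g=cv2.convertScaleAbs(im[180:280,250:350],alpha=3,beta=0); g=cv2.resize(g,None,fx=5,fy=5,interpolation=cv2.INTER_CUBIC)
a=cv2.convertScaleAbs(t[225:275,140:190]); a=cv2.resize(a,None,fx=5,fy=5,interpolation=cv2.INTER_CUBIC)
b=cv2.resize(t[225:275,205:255],None,fx=5,fy=5,interpolation=cv2.INTER_CUBIC)
cv2.imwrite("pics/crop2.png",np.hstack([g,np.vstack([a,b])])[:,:,::-1])
E
```

```text
lemon rect [ 465.5 -382.1] [62.1 59.8] yaw 69.7 | ell [ 465.7 -382. ] [53.3 70.7] yaw 27.5
tray rect [460.  -71.5] [89.4 99.7] yaw 177.8 | ell [460.2 -71.5] [102.5 116.9] yaw 177.9
wood rect [ 459.7 -225.8] [89.4 89.6] yaw 156.4 | ell [ 459.6 -225.9] [88.6 89.3] yaw 15.5
lemon top rect [ 465.4 -380.4] [59.9 59.5] yaw 72.8 | ell [ 465.3 -380.3] [52.7 68.6] yaw 28.6
```

View pics/crop2.png

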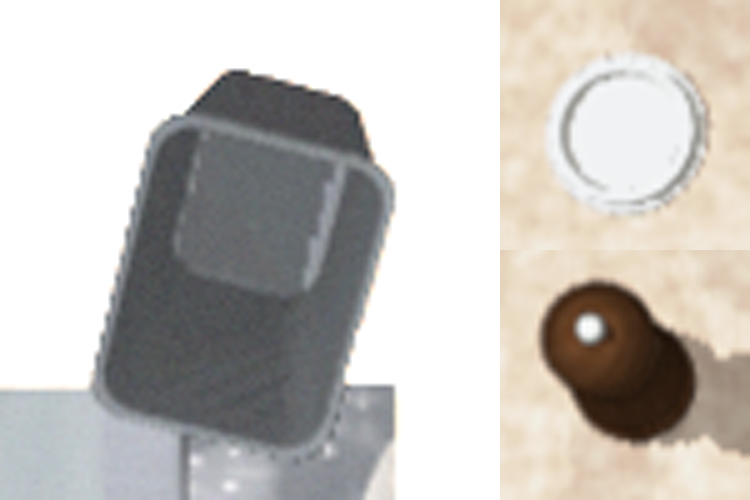

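The rim of the pot is clear: crop corners about (155,108), (400,180), (338,460), (90,408). The white stand centre is at crop (128,133), which is top (165.6,251.6), and the mill's knob is at top (223,240.6).

Run:
```python
from h import *
w=np.load("w1.npz"); C=(w["K"],w["d"],w["T"])
c=np.array([[155,108],[400,180],[338,460],[90,408]])/5+[250,180]
P=onplane("wrist",c,103,C)[:,:2]; print(P.round(1),P.mean(0))
for a,b in((3,0),(2,1),(1,0),(2,3)): e=P[b]-P[a]; print(np.hypot(*e),np.degrees(np.arctan2(e[1],e[0])))
print("white",onplane("top",[[165.6,251.6]],12),"knob",onplane("top",[[223,240.6]],165))
print("cap",onplane("top",[[292,250.5]],105))
```

```text
[[ 380.6 -279.7]
 [ 364.9 -331.2]
 [ 301.1 -317.5]
 [ 313.7 -262.9]] [ 340.05952039 -297.85004358]
69.0360580748531 -14.117265309140503
65.28437994012378 -12.083237776786776
53.81240974479469 73.01610192362983
56.07303317447401 77.00841175430595
white [[454.74138332 370.27250538  12.        ]] knob [[462.20146263 211.35742579 165.        ]]
cap [[452.42617464  69.03761129 105.        ]]
```

>>> {"method": "servo_tool", "body": {
  "rows": [
    [-0.145,-0.125,0.3,0.155,1],
    [-0.145,-0.125,0.6,0.155,1],
    [-0.145,-0.125,0.85,0.155,1],
    [-0.145,-0.125,0.85,0.155,1],
    [-0.145,-0.125,0.85,0.155,1],
    [-0.145,-0.125,0.85,0.155,1],
    [-0.145,-0.125,0.85,0.155,1]
  ],
  "force": 12
}}

```text
time_s: 1.62
ee_pos: [340.7, -296.3, 130.5]
ee_rot: [-180.0, 0.1, -14.3]
force: [1.1, -0.2, 0.6]
gripper_width: 91.5
gripper_force: 0.0
```

>>> {"method": "servo_tool", "body": {
  "rows": [
    [0,0,0.12,0,1],
    [0,0,0.25,0,1],
    [0,0,0.35,0,1],
    [0,0,0.37,0,1],
    [0,0,0.37,0,0.8],
    [0,0,0.37,0,0.7],
    [0,0,0.37,0,0.6],
    [0,0,0.37,0,0.5],
    [0,0,0.37,0,0.4],
    [0,0,0.37,0,0.3],
    [0,0,0.37,0,0.3],
    [0,0,0.37,0,0.3]
  ],
  "force": 12
}}

```text
time_s: 2.62
ee_pos: [341.6, -295.9, 57.7]
ee_rot: [180.0, -0.1, -14.2]
force: [-0.7, 0.3, 6.5]
gripper_width: 55.2
gripper_force: 11.9
```

>>> {"method": "servo_tool", "body": {
  "rows": [
    [0,0,-0.12,0,0.3],
    [0,0,-0.3,0,0.3],
    [0.05,-0.2,-0.3,-0.05,0.3],
    [0.1,-0.4,-0.3,-0.09,0.3],
    [0.15,-0.6,-0.3,-0.133,0.3],
    [0.2,-0.8,-0.3,-0.133,0.3],
    [0.22,-0.9,-0.3,-0.133,0.3],
    [0.22,-0.9,-0.3,-0.133,0.3],
    [0.22,-0.9,-0.3,-0.133,0.3],
    [0.22,-0.9,-0.3,-0.133,0.3]
  ]
}}

```text
time_s: 3.45
ee_pos: [427.4, -132.1, 116.7]
ee_rot: [180.0, 0.0, -2.2]
force: [0.1, -0.8, -0.9]
gripper_width: 54.8
gripper_force: 12.0
```

Run:
```python
from h import *
s=state(); print(s["ee_pos"],s["ee_rot"],s["time_s"],s["gripper_force"])
C=cam("wrist"); np.savez("w2.npz",K=C[0],d=C[1],T=C[2]); save("wrist","w2")
```

```text
[ 427.42017962 -132.06006414  116.72037983] [ 1.79982233e+02  4.79333723e-02 -2.18055942e+00] 3.45 11.961952174085226
```

View pics/w2.png

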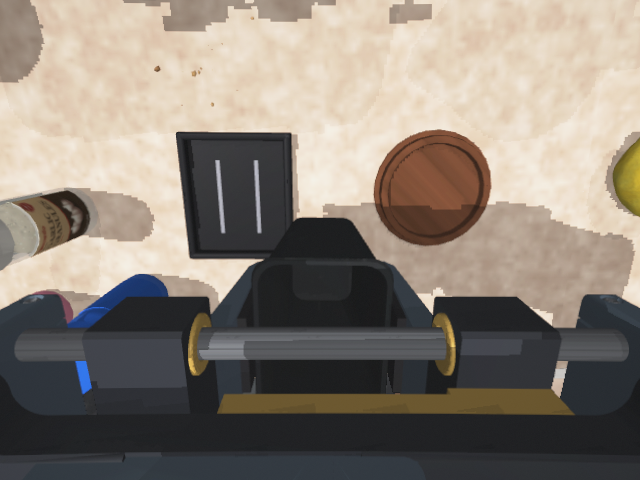

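The view shows the tray's rim corners about (177,132), (291,133), (296,258), (189,257), the wood stand (433,187), and the pot in hand with the front of its rim at row 259.

Run:
```python
from h import *
w=np.load("w2.npz"); C=(w["K"],w["d"],w["T"]); s=state()
im=cv2.imread("pics/w2.png")[:,:,::-1]; H,S,V=hsv(im)
P=onplane("wrist",[[177,132],[291,133],[296,258],[189,257]],12,C)[:,:2]; print(P.round(1),P.mean(0))
print("wood",fit("wrist",contour((S>95)&(V<170)&((H<12)|(H>170)),(365,120,500,255)),12,C))
print("rim front",onplane("wrist",[[260,259],[320,259],[385,259]],162,C)[:,:2].round(1))
print("base front",onplane("wrist",[[302,219],[350,219]],59,C)[:,:2].round(1))
print("rim sides",onplane("wrist",[[250,275],[392,275]],162,C)[:,:2].round(1))
```

```text
[[ 512.   -29.3]
 [ 508.3 -113.5]
 [ 409.8 -111.4]
 [ 414.1  -23.9]] [461.06509842 -69.52756226]
wood rect [ 461.9 -219.9] [89.4 88.8] yaw 23.1 | ell [ 461.8 -220. ] [88.4 89. ] yaw 65.5
rim front [[ 463.4 -111.2]
 [ 462.6 -133.6]
 [ 461.6 -157.8]]
base front [[ 453.7 -121.1]
 [ 452.5 -152.8]]
rim sides [[ 457.2 -106.9]
 [ 455.1 -160.5]]
```

>>> {"method": "servo_tool", "body": {
  "rows": [
    [0.08,-0.16,0,0,0.3],
    [0.161,-0.32,0,0,0.3],
    [0.161,-0.32,0,0,0.3],
    [0.161,-0.32,0.08,0,0.3],
    [0.161,-0.32,0.16,0,0.3],
    [0.161,-0.32,0.22,0,0.3],
    [0.161,-0.32,0.25,0,0.3],
    [0.161,-0.32,0.265,0,0.3],
    [0.161,-0.32,0.27,0,0.3],
    [0.161,-0.32,0.27,0,0.3]
  ]
}}

```text
time_s: 4.33
ee_pos: [462.7, -69.6, 63.2]
ee_rot: [180.0, -0.0, -2.2]
force: [-0.6, -1.0, -1.7]
gripper_width: 55.1
gripper_force: 12.0
```

>>> {"method": "servo_tool", "body": {
  "rows": [
    [0,0,0.005,0,0.3],
    [0,0,0.007,0,0.3],
    [0,0,0.007,0,0.65],
    [0,0,0.007,0,0.8],
    [0,0,0.007,0,0.9],
    [0,0,0.007,0,0.9],
    [0,0,-0.1,0,0.9],
    [0,0,-0.3,0,0.9],
    [0,0,-0.5,0,0.9],
    [0,0,-0.7,0,0.9],
    [0,0,-0.9,0,0.9],
    [0,0,-0.95,0,0.9],
    [0,0,-0.95,0,0.9],
    [0,0,-0.95,0,0.9]
  ]
}}

```text
time_s: 5.5
ee_pos: [462.2, -68.9, 252.6]
ee_rot: [180.0, 0.0, -2.2]
force: [-0.4, -0.0, -0.3]
gripper_width: 82.2
gripper_force: 0.0
```

>>> {"method": "servo_tool", "body": {
  "rows": [
    [-0.05,-0.2,0,0,0.9],
    [-0.1,-0.4,0,0,0.9],
    [-0.15,-0.6,0,0,0.9],
    [-0.2,-0.8,0,0,0.9],
    [-0.2,-0.94,0,0,1],
    [-0.2,-0.94,0,0,1],
    [-0.2,-0.94,0,0,1],
    [-0.2,-0.94,0,0,1]
  ]
}}

```text
time_s: 6.17
ee_pos: [428.9, 119.7, 251.2]
ee_rot: [179.9, 0.2, -2.2]
force: [-0.3, -0.0, 0.6]
gripper_width: 90.9
gripper_force: 0.0
```

Run:
```python
from h import *
s=state(); print(s["ee_pos"],s["ee_rot"],s["time_s"])
C=cam("wrist"); np.savez("w3.npz",K=C[0],d=C[1],T=C[2]); save("wrist","w3")
```

```text
[428.91622727 119.73505978 251.16030782] [179.89509946   0.20491762  -2.17042625] 6.1667
```

View pics/w3.png

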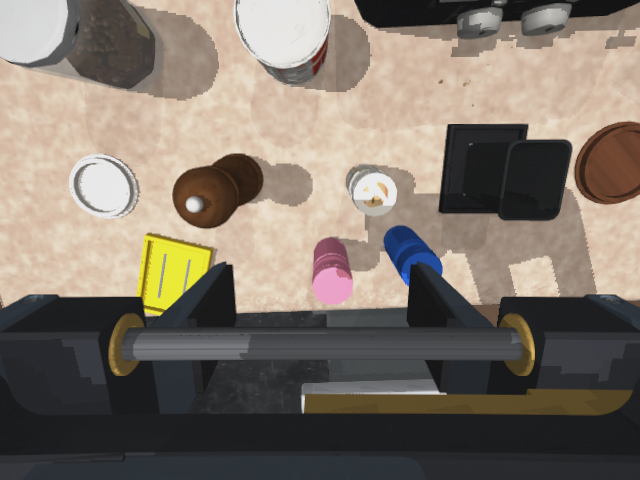

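It shows the pot standing in the tray (rim at 535,178), white stand (104,186), mill (head 206,196, knob 195,205), white cap (375,193), and dish (178,275).

Run:
```python
from h import *
w=np.load("w3.npz"); C=(w["K"],w["d"],w["T"])
im=cv2.imread("pics/w3.png")[:,:,::-1]; H,S,V=hsv(im)
print("knob",onplane("wrist",[[195,204]],166,C)," head",onplane("wrist",[[207,196]],141,C))
print("cap",onplane("wrist",[[375,193]],105,C))
m=(V>195)&(S<40)
print("white",fit("wrist",contour(m,(65,150,142,222),7),12,C))
print("cap fit",fit("wrist",contour(m,(350,165,402,218),7),105,C))
print("pot rim",onplane("wrist",[[506,142],[572,142],[564,219],[498,216]],107,C)[:,:2].mean(0))
c=contour((H>22)&(H<36)&(S>150),(130,225,220,322),5);print("dish vis",fit("wrist",c,12,C))
print("glass lid",onplane("wrist",[[30,22]],144,C),"tin",onplane("wrist",[[282,22]],110,C))
```

```text
knob [[462.65425177 209.47727439 166.        ]]  head [[464.11351027 208.23271423 141.        ]]
cap [[455.27585765  69.35666906 105.        ]]
white rect [457.5 367.5] [74.5 75.4] yaw 142.6 | ell [457.  368.5] [73.  76.8] yaw 2.8
cap fit rect [460.2  70.5] [43.5 27.2] yaw 76.0 | ell [459.5  70.9] [27.2 46.3] yaw 76.3
pot rim [460.63627958 -70.14759456]
dish vis rect [340.3 306.9] [ 81.3 106.3] yaw 162.8 | ell [352.1 309.3] [ 78.4 118.5] yaw 142.5
glass lid [[586.80277438 310.01954597 144.        ]] tin [[591.11755532 142.7396111  110.        ]]
```

>>> {"method": "servo_tool", "body": {
  "rows": [
    [0.08,-0.2,0,0,1],
    [0.153,-0.4,0,0,1],
    [0.153,-0.453,0,0,1],
    [0.153,-0.453,0.1,0,1],
    [0.153,-0.453,0.28,0,1],
    [0.153,-0.453,0.45,0,1],
    [0.153,-0.453,0.6,0,1],
    [0.153,-0.453,0.645,0,1],
    [0.153,-0.453,0.645,0,0.8],
    [0.153,-0.453,0.645,0,0.7],
    [0.153,-0.453,0.645,0,0.6],
    [0.153,-0.453,0.645,0,0.5],
    [0.153,-0.453,0.645,0,0.4],
    [0.153,-0.453,0.645,0,0.3],
    [0.153,-0.453,0.645,0,0.3],
    [0.153,-0.453,0.645,0,0.3]
  ],
  "force": 20
}}

```text
time_s: 7.55
ee_pos: [464.3, 210.1, 124.7]
ee_rot: [-180.0, -0.1, -2.2]
force: [-0.3, 0.8, 3.7]
gripper_width: 47.4
gripper_force: 20.0
```

>>> {"method": "servo_tool", "body": {
  "rows": [
    [0,0,-0.08,0,0.3],
    [0,0,-0.22,0,0.3],
    [0,0,-0.38,0,0.3],
    [0,0,-0.54,0,0.3],
    [0,0,-0.68,0,0.3],
    [0,0.1,-0.68,0,0.3],
    [0,0.25,-0.68,0,0.3],
    [0,0.41,-0.68,0,0.3],
    [0,0.57,-0.68,0,0.3],
    [0,0.73,-0.68,0,0.3],
    [0,0.89,-0.68,0,0.3],
    [0,1,-0.68,0,0.3]
  ]
}}

```text
time_s: 8.55
ee_pos: [455.3, 7.6, 259.7]
ee_rot: [179.9, 0.0, -2.2]
force: [-0.0, -0.2, -1.7]
gripper_width: 47.8
gripper_force: 20.0
```

>>> {"method": "servo_tool", "body": {
  "rows": [
    [0,0.15,0,0,0.3],
    [0,0.31,0,0,0.3],
    [0,0.47,0,0,0.3],
    [0,0.63,0,0,0.3],
    [0,0.79,0,0,0.3],
    [0,0.85,0,0,0.3],
    [0,0.88,0,0,0.3],
    [0,0.88,0,0,0.3],
    [0,0.88,0,0,0.3]
  ]
}}

```text
time_s: 9.3
ee_pos: [449.3, -165.0, 259.7]
ee_rot: [-179.9, 0.0, -2.2]
force: [-0.1, -0.7, -1.8]
gripper_width: 48.0
gripper_force: 20.0
```

Run:
```python
from h import *
s=state(); print(s["ee_pos"],s["ee_rot"],s["time_s"],s["gripper_force"])
C=cam("wrist"); np.savez("w4.npz",K=C[0],d=C[1],T=C[2]); save("wrist","w4")
```

```text
[ 449.27707251 -165.03976975  259.7299363 ] [-1.79937672e+02  3.10613630e-02 -2.18252426e+00] 9.3 19.999893167987466
```

View pics/w4.png

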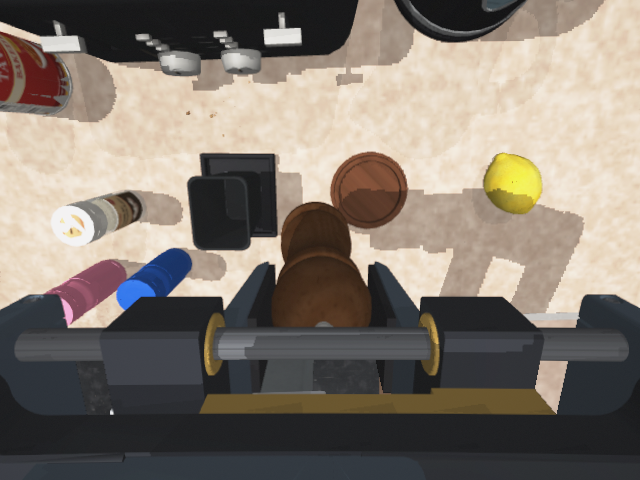

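It shows wood stand (369,190), and the mill in hand with the front of its foot at (316,202), spanning columns 281–351.

Run:
```python
from h import *
w=np.load("w4.npz"); C=(w["K"],w["d"],w["T"])
im=cv2.imread("pics/w4.png")[:,:,::-1]; H,S,V=hsv(im)
for z in(136,145): print("foot front",onplane("wrist",[[316,202],[281,235],[351,235]],z,C)[:,:2].round(1).tolist())
c=contour((S>95)&(V<170)&((H<12)|(H>170)),(325,148,412,230)); c=c[(c[:,1]<210)|(c[:,0]>355)]
P=onplane("wrist",c,12,C)[:,:2].astype(np.float32); print("wood",cv2.fitEllipse(P))
print("lemon",fit("wrist",contour((H>18)&(H<36)&(S>140),(475,145,550,222)),28,C))
```

```text
foot front [[474.2, -162.3], [446.5, -130.9], [444.2, -191.3]]
foot front [[475.9, -162.5], [449.0, -132.0], [446.8, -190.6]]
wood ((461.2322082519531, -221.129638671875), (88.22203826904297, 92.18633270263672), 28.368213653564453)
lemon rect [ 465.8 -382.2] [69.3 58.8] yaw 62.3 | ell [ 465.8 -381.9] [56.2 73.7] yaw 39.3
```

>>> {"method": "servo_tool", "body": {
  "rows": [
    [0.04,0.14,0,0,0.3],
    [0.08,0.282,0,0,0.3],
    [0.08,0.282,0.1,0,0.3],
    [0.08,0.282,0.25,0,0.3],
    [0.08,0.282,0.4,0,0.3],
    [0.08,0.282,0.52,0,0.3],
    [0.08,0.282,0.59,0,0.3],
    [0.08,0.282,0.62,0,0.3],
    [0.08,0.282,0.64,0,0.3],
    [0.08,0.282,0.65,0,0.3],
    [0.08,0.282,0.65,0,0.3]
  ]
}}

```text
time_s: 10.27
ee_pos: [463.9, -222.7, 130.6]
ee_rot: [180.0, -0.1, -2.1]
force: [-0.7, 0.5, -0.4]
gripper_width: 47.6
gripper_force: 20.0
```

>>> {"method": "servo_tool", "body": {
  "rows": [
    [0,0,0.005,0,0.3],
    [0,0,0.01,0,0.3],
    [0,0,0.01,0,0.3]
  ]
}}

```text
time_s: 10.52
ee_pos: [463.7, -223.2, 128.7]
ee_rot: [180.0, -0.1, -2.2]
force: [-0.5, -0.3, 0.3]
gripper_width: 47.4
gripper_force: 20.0
```

>>> {"method": "servo_tool", "body": {
  "rows": [
    [0,0,0,0,0.6],
    [0,0,0,0,0.7],
    [0,0,0,0,0.85],
    [0,0,0,0,0.95],
    [0,0,0,0,1],
    [0,0,-0.1,0,1],
    [0,0,-0.25,0,1],
    [0,0,-0.42,0,1],
    [0,0,-0.55,0,1],
    [0,0,-0.55,0,1]
  ]
}}

```text
time_s: 11.35
ee_pos: [466.1, -224.4, 243.8]
ee_rot: [179.7, -0.6, -2.2]
force: [-0.1, -0.5, -0.2]
gripper_width: 91.5
gripper_force: 0.0
```

>>> {"method": "servo_tool", "body": {
  "rows": [
    [0.007,0.2,0,-0.08,1],
    [0.015,0.4,0,-0.16,1],
    [0.022,0.6,0,-0.24,1],
    [0.03,0.787,0,-0.32,1],
    [0.03,0.787,0.2,-0.358,1],
    [0.03,0.787,0.4,-0.358,1],
    [0.03,0.787,0.6,-0.358,1],
    [0.03,0.787,0.72,-0.358,1],
    [0.03,0.787,0.72,-0.358,1],
    [0.03,0.787,0.72,-0.358,1]
  ]
}}

```text
time_s: 12.18
ee_pos: [462.6, -380.0, 92.7]
ee_rot: [-179.8, 0.1, 30.0]
force: [-0.4, 0.0, 0.0]
gripper_width: 91.2
gripper_force: 0.0
```

Run:
```python
from h import *
s=state(); print(s["ee_pos"],s["ee_rot"],s["time_s"])
C=cam("wrist"); im=save("wrist","w5"); H,S,V=hsv(im)
c=contour((H>18)&(H<36)&(S>140),(0,0,640,330)); print(cv2.boundingRect(c)); print("lemon",fit("wrist",c,28,C))
C=cam("top"); im=save("top","top1")
cv2.imwrite("pics/crop3.png",np.hstack([cv2.imread("pics/w5.png"),cv2.resize(im[220:280,320:450,::-1],None,fx=2,fy=2)[:,:160].repeat(4,0)[:480]]) if 0 else cv2.resize(cv2.imread("pics/w5.png"),None,fx=.8,fy=.8))
```

```text
[ 462.60720519 -379.99448882   92.73903595] [-1.79828866e+02  6.10043277e-02  3.00224074e+01] 12.1833
(287, 195, 78, 105)
lemon rect [ 465.1 -382.1] [61.4 63.6] yaw 165.2 | ell [ 465.5 -381.9] [53.7 72.8] yaw 27.5
```

View pics/crop3.png

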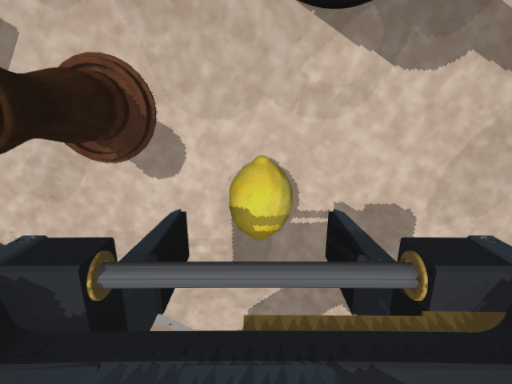

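The lemon (crop 262,198) lies lined up between the fingers. The mill stands upright in its stand at left (100,108).

>>> {"method": "servo_tool", "body": {
  "rows": [
    [0.008,0.016,0.12,0,1],
    [0.008,0.016,0.25,0,1],
    [0.008,0.016,0.36,0,1],
    [0.008,0.016,0.393,0,1],
    [0.008,0.016,0.393,0,0.8],
    [0.008,0.016,0.393,0,0.7],
    [0.008,0.016,0.393,0,0.6],
    [0.008,0.016,0.393,0,0.5],
    [0.008,0.016,0.393,0,0.4],
    [0.008,0.016,0.393,0,0.3],
    [0.008,0.016,0.393,0,0.3],
    [0.008,0.016,0.393,0,0.3]
  ],
  "force": 15
}}

```text
time_s: 13.28
ee_pos: [466.4, -382.5, 16.3]
ee_rot: [180.0, -0.0, 30.0]
force: [-0.4, 1.4, 5.7]
gripper_width: 53.1
gripper_force: 15.0
```

>>> {"method": "servo_tool", "body": {
  "rows": [
    [0,0,-0.15,0,0.3],
    [0,0,-0.35,0,0.3],
    [0,0,-0.55,-0.07,0.3],
    [0,0,-0.75,-0.14,0.3],
    [0,0,-0.9,-0.21,0.3],
    [0,0,-1,-0.28,0.3],
    [0.02,-0.15,-1,-0.35,0.3],
    [0.04,-0.3,-1,-0.42,0.3],
    [0.06,-0.45,-1,-0.49,0.3],
    [0.08,-0.6,-1,-0.56,0.3],
    [0.095,-0.75,-1,-0.63,0.3],
    [0.095,-0.82,-1,-0.7,0.3],
    [0.095,-0.82,-1,-0.737,0.3],
    [0.095,-0.82,-1,-0.737,0.3]
  ]
}}

```text
time_s: 14.45
ee_pos: [400.0, -230.1, 215.4]
ee_rot: [180.0, 0.0, 96.5]
force: [-0.8, 0.7, -1.0]
gripper_width: 53.3
gripper_force: 15.0
```

>>> {"method": "servo_tool", "body": {
  "rows": [
    [0.1,0,0,-0.07,0.3],
    [0.25,0,0,-0.14,0.3],
    [0.4,0,0,-0.21,0.3],
    [0.55,0,0,-0.28,0.3],
    [0.7,0,0,-0.35,0.3],
    [0.85,0,0,-0.42,0.3],
    [0.955,0.008,0,-0.49,0.3],
    [0.955,0.008,0,-0.56,0.3],
    [0.955,0.008,0,-0.63,0.3],
    [0.955,0.008,0,-0.7,0.3],
    [0.955,0.008,0,-0.735,0.3],
    [0.955,0.008,0,-0.735,0.3]
  ]
}}

```text
time_s: 15.45
ee_pos: [381.4, -41.1, 215.2]
ee_rot: [-180.0, -0.0, 162.5]
force: [-0.5, -0.5, -1.2]
gripper_width: 53.2
gripper_force: 15.0
```

>>> {"method": "servo_tool", "body": {
  "rows": [
    [0.04,0.12,0,0,0.3],
    [0.1,0.29,0,0,0.3],
    [0.16,0.46,0,0,0.3],
    [0.22,0.63,0,0,0.3],
    [0.28,0.8,0,0,0.3],
    [0.31,0.9,0,0,0.3],
    [0.31,0.9,0,0,0.3]
  ]
}}

```text
time_s: 16.03
ee_pos: [376.5, 152.7, 215.2]
ee_rot: [179.9, -0.0, 162.6]
force: [-0.3, -1.4, -1.6]
gripper_width: 53.2
gripper_force: 15.0
```

>>> {"method": "servo_tool", "body": {
  "rows": [
    [0.1,0.15,0,0,0.3],
    [0.2,0.3,0,0,0.3],
    [0.3,0.42,0,0,0.3],
    [0.3,0.42,0.2,0,0.3],
    [0.3,0.42,0.4,0,0.3],
    [0.3,0.42,0.5,0,0.3],
    [0.3,0.42,0.5,0,0.3]
  ]
}}

```text
time_s: 16.62
ee_pos: [341.3, 244.9, 111.3]
ee_rot: [-179.5, -0.3, 162.4]
force: [-0.4, -0.3, -1.3]
gripper_width: 52.9
gripper_force: 15.0
```

Run:
```python
from h import *
s=state(); print(s["ee_pos"],s["ee_rot"],s["time_s"],s["gripper_force"])
C=cam("wrist"); np.savez("w6.npz",K=C[0],d=C[1],T=C[2]); save("wrist","w6")
```

```text
[341.25837911 244.86981098 111.28583365] [-179.50693912   -0.34741397  162.37949638] 16.6167 14.9996966868639
```

View pics/w6.png

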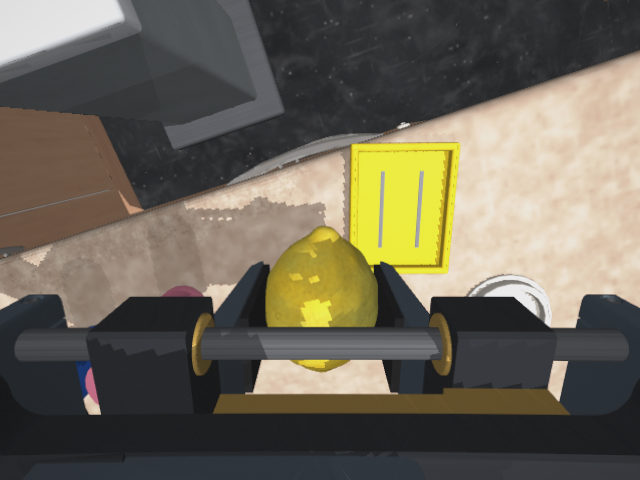

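The dish's rim corners are about (350,143), (459,143), (447,273). The lemon in hand runs straight, with its front tip at (322,227) and back at (320,371).

Run:
```python
from h import *
w=np.load("w6.npz"); C=(w["K"],w["d"],w["T"])
P=onplane("wrist",[[350,143],[459,143],[447,273]],12,C)[:,:2]; print(P.round(1), "centre",(P[0]+P[2])/2, np.hypot(*(P[1]-P[0])),np.hypot(*(P[2]-P[1])))
e=P[1]-P[2]; print(np.degrees(np.arctan2(e[1],e[0])))
L=onplane("wrist",[[322,227],[320,371]],123,C)[:,:2]; print("lemon",L.round(1),L.mean(0))
s=state(); R=np.radians(162.4); t=(P[0]+P[2])/2-s["ee_pos"][:2]; x=np.array([np.cos(R),np.sin(R)]); y=np.array([np.sin(R),-np.cos(R)]); print("tool shift",t@x,t@y)
```

```text
[[276.2 285.9]
 [300.5 361.6]
 [397.9 332.2]] centre [337.05375366 309.04066481] 79.50374893755584 101.76211823529832
163.1756911524658
lemon [[304.  256.4]
 [377.6 232. ]] [340.80544702 244.218403  ]
tool shift 24.798346530668653 58.22384259138889
```

>>> {"method": "servo_tool", "body": {
  "rows": [
    [0.06,0.14,0,0,0.3],
    [0.129,0.282,0,0,0.3],
    [0.129,0.282,0.15,0,0.3],
    [0.129,0.282,0.25,0,0.3],
    [0.129,0.282,0.3,0,0.3],
    [0.129,0.282,0.3,0,0.3],
    [0.129,0.282,0.3,0,0.3],
    [0.129,0.282,0.3,0,0.3]
  ]
}}

```text
time_s: 17.33
ee_pos: [338.1, 309.9, 57.1]
ee_rot: [179.8, 0.1, 162.4]
force: [1.3, -0.1, -0.9]
gripper_width: 53.7
gripper_force: 15.0
```

>>> {"method": "servo_tool", "body": {
  "rows": [
    [0,0,0.08,0,0.3],
    [0,0,0.15,0,0.3],
    [0,0,0.17,0,0.3],
    [0,0,0.18,0,0.3],
    [0,0,0.185,0,0.3],
    [0,0,0.185,0,0.3]
  ]
}}

```text
time_s: 17.83
ee_pos: [336.7, 309.1, 20.3]
ee_rot: [180.0, 0.0, 162.5]
force: [-2.1, -2.1, 7.6]
gripper_width: 53.2
gripper_force: 15.0
```

>>> {"method": "servo_tool", "body": {
  "rows": [
    [0,0,0,0,0.5],
    [0,0,0,0,0.62],
    [0,0,0,0,0.7],
    [0,0,0,0,0.8],
    [0,0,0,0,0.85],
    [0,0,-0.1,0,0.85],
    [0,0,-0.3,0,0.85],
    [0,0,-0.5,0,0.9],
    [0,0,-0.7,0,0.9],
    [0,0,-0.85,-0.07,0.9],
    [0,0,-0.85,-0.14,0.9],
    [0,0,-0.85,-0.194,0.9],
    [0,0,-0.85,-0.194,0.9]
  ]
}}

```text
time_s: 18.92
ee_pos: [336.6, 309.3, 189.1]
ee_rot: [179.9, 0.1, -180.0]
force: [-0.3, 0.1, 0.7]
gripper_width: 81.9
gripper_force: 0.0
```

>>> {"method": "servo_tool", "body": {
  "rows": [
    [-0.1,-0.18,0,0,1],
    [-0.2,-0.36,0,0,1],
    [-0.3,-0.54,0,0,1],
    [-0.4,-0.72,0,0,1],
    [-0.5,-0.88,0,0,1],
    [-0.52,-0.95,0,0,1],
    [-0.52,-0.95,0,0,1],
    [-0.52,-0.95,0,0,1],
    [-0.52,-0.95,0,0,1]
  ]
}}

```text
time_s: 19.67
ee_pos: [439.8, 119.6, 188.0]
ee_rot: [180.0, -0.1, 179.9]
force: [-0.8, 0.2, 0.8]
gripper_width: 91.2
gripper_force: 0.0
```

Run:
```python
from h import *
s=state(); print(s["ee_pos"],s["ee_rot"],s["time_s"])
C=cam("wrist"); np.savez("w7.npz",K=C[0],d=C[1],T=C[2]); save("wrist","w7")
```

```text
[439.75576896 119.56414892 188.01152594] [ 1.79985408e+02 -5.56156349e-02  1.79916308e+02] 19.6667
```

View pics/w7.png

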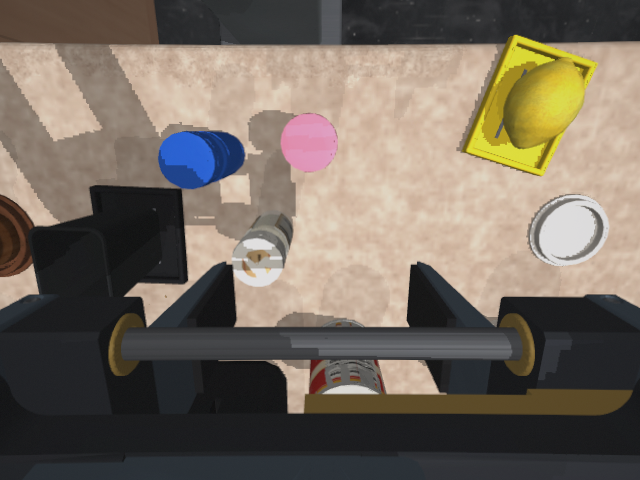

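It shows white cap (260,260) between blue (188,160) and pink (309,142), white stand (568,230), and the lemon lying in the dish (546,103).

Run:
```python
from h import *
w=np.load("w7.npz"); C=(w["K"],w["d"],w["T"])
im=cv2.imread("pics/w7.png")[:,:,::-1]; H,S,V=hsv(im)
print("cap",onplane("wrist",[[259.5,261]],105,C), "base?",onplane("wrist",[[277,227]],30,C))
print("white",fit("wrist",contour((V>190)&(S<30),(524,190,612,270),7),12,C))
P=onplane("wrist",[[465,152],[541,175],[597,65],[513,37]],12,C)[:,:2]; print("dish",P.mean(0),np.degrees(np.arctan2(*(P[3]-P[0])[::-1])),np.degrees(np.arctan2(*(P[2]-P[1])[::-1])))
L=onplane("wrist",[[546,103],[517,143],[578,62]],32,C)[:,:2]; print("lemon",L, np.degrees(np.arctan2(*(L[2]-L[1])[::-1])))
```

```text
cap [[451.65223095  71.98227466 105.        ]] base? [[444.47472107  76.47002523  30.        ]]
white rect [454.4 370. ] [71.9 73.8] yaw 171.5 | ell [454.3 369.3] [70.3 74.5] yaw 2.4
dish [339.19928666 307.69763456] 162.84140977608675 161.88997599119898
lemon [[334.89826461 311.06149577]
 [367.64542287 291.87978396]
 [303.60457432 331.17440755]] 148.46726835171447
```

>>> {"method": "servo_tool", "body": {
  "rows": [
    [-0.069,-0.15,0,0,1],
    [-0.069,-0.244,0,0,1],
    [-0.069,-0.244,0.05,0,1],
    [-0.069,-0.244,0.2,0,1],
    [-0.069,-0.244,0.38,0,1],
    [-0.069,-0.244,0.54,0,1],
    [-0.069,-0.244,0.61,0,1],
    [-0.069,-0.244,0.61,0,0.8],
    [-0.069,-0.244,0.61,0,0.65],
    [-0.069,-0.244,0.61,0,0.5],
    [-0.069,-0.244,0.61,0,0.4],
    [-0.069,-0.244,0.61,0,0.3],
    [-0.069,-0.244,0.61,0,0.25],
    [-0.069,-0.244,0.61,0,0.25],
    [-0.069,-0.244,0.61,0,0.25]
  ],
  "force": 15
}}

```text
time_s: 20.97
ee_pos: [454.2, 70.2, 66.7]
ee_rot: [180.0, 0.0, 180.0]
force: [-0.7, -0.0, -0.6]
gripper_width: 40.8
gripper_force: 0.0
```

>>> {"method": "servo_tool", "body": {
  "rows": [
    [0,0,0,0,0.2],
    [0,0,0,0,0.2],
    [0,0,0,0,0.2],
    [0,0,0,0,0.2]
  ]
}}

```text
time_s: 21.3
ee_pos: [454.3, 70.2, 66.7]
ee_rot: [-180.0, 0.0, 180.0]
force: [-1.2, -0.9, 5.4]
gripper_width: 40.2
gripper_force: 15.0
```

>>> {"method": "servo_tool", "body": {
  "rows": [
    [0,0,-0.08,0,0.2],
    [0,0,-0.22,0,0.2],
    [0,0,-0.36,0,0.2],
    [0,0.05,-0.4,0,0.2],
    [0,0.2,-0.4,0,0.2],
    [0,0.37,-0.4,0,0.2],
    [0,0.54,-0.4,0,0.2],
    [0,0.71,-0.4,0,0.2],
    [0,0.88,-0.4,0,0.2],
    [0,1,-0.4,0,0.2],
    [0,1,-0.4,0,0.2],
    [0,1,-0.4,0,0.2],
    [0,1,-0.4,0,0.2]
  ]
}}

```text
time_s: 22.38
ee_pos: [453.3, 269.7, 145.3]
ee_rot: [-179.9, -0.1, 180.0]
force: [0.5, -0.7, -0.6]
gripper_width: 40.2
gripper_force: 15.0
```

Run:
```python
from h import *
s=state(); print(s["ee_pos"],s["ee_rot"],s["time_s"])
C=cam("wrist"); np.savez("w8.npz",K=C[0],d=C[1],T=C[2]); im=save("wrist","w8"); H,S,V=hsv(im)
cv2.imwrite("pics/w8v.png",im[:,:,::-1])
```

```text
[453.32167588 269.73843041 145.27236336] [-1.79909441e+02 -1.09057827e-01  1.79998796e+02] 22.3833
```

View pics/w8v.png

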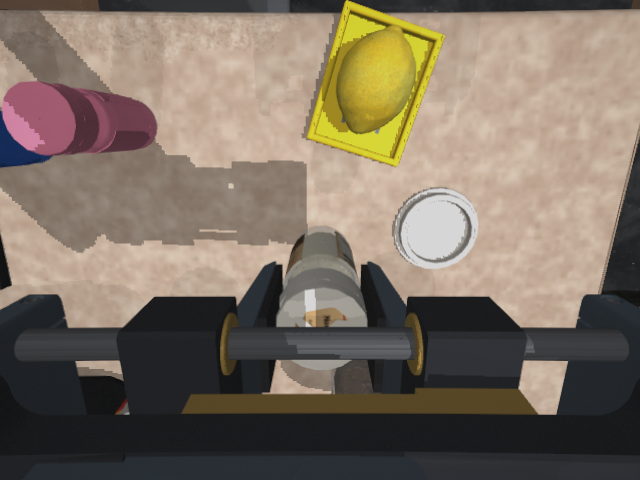

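It shows white stand (435,228), and the jar in hand with the front of its base at (321,227). The lemon lies centrally in the dish.

Run:
```python
from h import *
w=np.load("w8.npz"); C=(w["K"],w["d"],w["T"])
im=cv2.imread("pics/w8.png")[:,:,::-1]; H,S,V=hsv(im)
print("base front",onplane("wrist",[[321,227]],79,C))
for th in(150,175): print("white",fit("wrist",contour((V>th)&(S<35),(385,178,488,278),7),12,C))
print("hand",onplane("wrist",[[435.5,228]],12,C))
P=onplane("wrist",[[307,138],[398,165],[444,37],[347,1]],12,C)[:,:2]; print("dish",P.mean(0))
c=contour((H>18)&(H<36)&(S>140)&(V<215),(335,24,420,134)); print("lemon",fit("wrist",c,32,C))
```

```text
base front [[434.22962229 268.73018855  79.        ]]
white rect [453.6 370.1] [73.1 73.3] yaw 90.1 | ell [453.8 370.1] [73.1 73.4] yaw 16.3
white rect [453.6 370.5] [73.1 72.4] yaw 0.1 | ell [454.1 371. ] [71.  73.6] yaw 166.2
hand [[452.42268388 369.66842962  12.        ]]
dish [338.73430436 310.0025377 ]
lemon rect [335.5 310.2] [63.5 73.2] yaw 179.9 | ell [334.6 308.9] [70.8 83.3] yaw 0.3
```

>>> {"method": "servo_tool", "body": {
  "rows": [
    [0.002,0.15,0,0,0.2],
    [0.004,0.32,0,0,0.2],
    [0.004,0.45,0,0,0.2],
    [0.004,0.5,0,0,0.2],
    [0.004,0.5,0.05,0,0.2],
    [0.004,0.5,0.15,0,0.2],
    [0.004,0.5,0.25,0,0.2],
    [0.004,0.5,0.32,0,0.2],
    [0.004,0.5,0.36,0,0.2],
    [0.004,0.5,0.37,0,0.2],
    [0.004,0.5,0.37,0,0.2]
  ]
}}

```text
time_s: 23.35
ee_pos: [455.6, 368.9, 73.7]
ee_rot: [179.9, 0.3, 179.9]
force: [1.4, 0.5, 6.1]
gripper_width: 40.6
gripper_force: 15.0
```

>>> {"method": "servo_tool", "body": {
  "rows": [
    [0,0,0,0,0.2],
    [0,0,0,0,0.2],
    [0,0,0,0,0.2]
  ]
}}

```text
time_s: 23.6
ee_pos: [455.5, 368.9, 73.7]
ee_rot: [179.9, 0.2, 179.9]
force: [1.9, -0.3, 4.3]
gripper_width: 40.6
gripper_force: 15.0
```

>>> {"method": "servo_tool", "body": {
  "rows": [
    [0,0,-0.04,0,0.2],
    [0,0,-0.04,0,0.2],
    [0,0,-0.04,0,0.2],
    [0,0,-0.04,0,0.2]
  ]
}}

```text
time_s: 23.93
ee_pos: [453.0, 369.3, 80.0]
ee_rot: [-179.9, -0.1, 179.9]
force: [-0.1, 0.7, -0.9]
gripper_width: 40.6
gripper_force: 15.0
```

Run:
```python
from h import *
s=state(); print(s["ee_pos"],s["ee_rot"],s["force"])
C=cam("wrist"); im=save("wrist","w9"); np.savez("w9.npz",K=C[0],d=C[1],T=C[2])
g=cv2.resize(im[190:320,240:400],None,fx=4,fy=4,interpolation=cv2.INTER_CUBIC); cv2.imwrite("pics/w9c.png",g[:,:,::-1])
```

```text
[453.04032364 369.25832149  79.96239413] [-1.79943561e+02 -5.55333190e-02  1.79931783e+02] [-0.1356213   0.67183763 -0.92800991]
```

View pics/w9c.png

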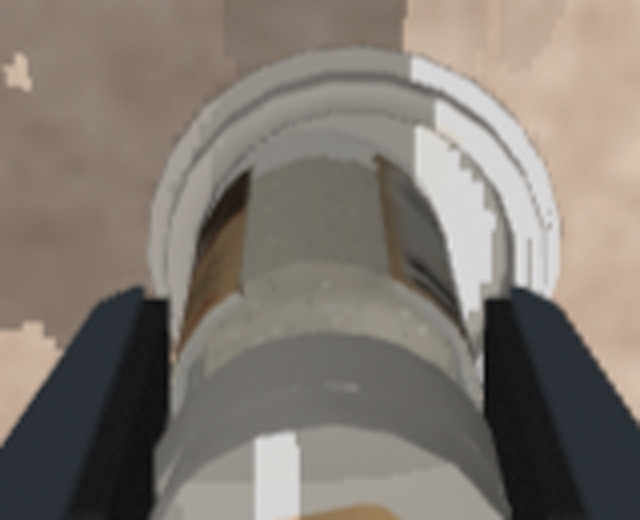

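The jar's base sits to the left of the stand's middle: base about crop (325,…) against rim outer edges at crop columns 150 and 560. I'll compute the correction.

Run:
```python
from h import *
w=np.load("w9.npz"); C=(w["K"],w["d"],w["T"]); u=lambda p:np.array(p,float)/4+[240,190]
# outer rim points (base of the rim's outer top edge), z=12
P=onplane("wrist",u([[355,47],[240,82],[190,140],[152,220],[470,85],[525,145],[558,220]]),12,C)[:,:2]
A=np.c_[2*P,np.ones(len(P))]; q=np.linalg.lstsq(A,(P**2).sum(1),rcond=None)[0]; print("stand",q[:2],"r",np.sqrt(q[2]+q[:2]@q[:2]))
# cap ring/base
z=80-66.7
print("base front",onplane("wrist",u([[322,135],[322,158]]),z,C)[:,:2]); print("sides",onplane("wrist",u([[190,260],[455,260]]),z+15,C)[:,:2])
```

```text
stand [453.06324527 373.69693424] r 35.784856106370924
base front [[431.82966749 367.99147091]
 [435.92831715 367.98484021]]
sides [[449.37897997 346.1706545 ]
 [449.39730992 390.02733824]]
```

>>> {"method": "servo_tool", "body": {
  "rows": [
    [0,0.022,0,0,0.2],
    [0,0.022,0,0,0.2],
    [0,0.022,0.015,0,0.2],
    [0,0.022,0.03,0,0.2],
    [0,0.022,0.04,0,0.2],
    [0,0.022,0.04,0,0.2],
    [0,0.022,0.04,0,0.2]
  ]
}}

```text
time_s: 24.57
ee_pos: [453.4, 374.5, 72.0]
ee_rot: [-180.0, -0.0, 180.0]
force: [0.4, 0.3, -0.3]
gripper_width: 40.5
gripper_force: 15.0
```

Free now at z 72.0 with no force, where it was blocked before. I'll lower the rest.

>>> {"method": "servo_tool", "body": {
  "rows": [
    [0,0,0.006,0,0.2],
    [0,0,0.01,0,0.2],
    [0,0,0.01,0,0.2],
    [0,0,0.01,0,0.2]
  ]
}}

```text
time_s: 24.9
ee_pos: [453.4, 374.6, 70.3]
ee_rot: [-180.0, 0.0, 180.0]
force: [-0.1, -0.5, -0.6]
gripper_width: 40.4
gripper_force: 15.0
```

>>> {"method": "servo_tool", "body": {
  "rows": [
    [0,0,0.006,0,0.2],
    [0,0,0.01,0,0.2],
    [0,0,0.01,0,0.2]
  ]
}}

```text
time_s: 25.15
ee_pos: [453.4, 374.6, 68.4]
ee_rot: [-180.0, 0.0, 180.0]
force: [0.6, -0.7, -0.8]
gripper_width: 40.5
gripper_force: 15.0
```

>>> {"method": "servo_tool", "body": {
  "rows": [
    [0,0,0.006,0,0.2],
    [0,0,0.012,0,0.2],
    [0,0,0.012,0,0.2],
    [0,0,0.012,0,0.2]
  ]
}}

```text
time_s: 25.48
ee_pos: [453.6, 374.6, 68.1]
ee_rot: [180.0, 0.1, 180.0]
force: [-2.2, -2.4, 11.9]
gripper_width: 40.6
gripper_force: 15.0
```

>>> {"method": "servo_tool", "body": {
  "rows": [
    [0,0,-0.006,0,0.2],
    [0,0,-0.006,0,0.5],
    [0,0,-0.006,0,0.6],
    [0,0,-0.006,0,0.7],
    [0,0,-0.006,0,0.8],
    [0,0,-0.006,0,0.85],
    [0,0,-0.1,0,0.85],
    [0,0,-0.3,0,0.85],
    [0,0,-0.5,0,0.85],
    [0,0,-0.7,0,0.85],
    [0,-0.2,-0.8,0,0.85],
    [0,-0.4,-0.8,0,0.85],
    [0,-0.6,-0.8,0,0.85],
    [0,-0.75,-0.8,0,0.85],
    [0,-0.75,-0.8,0,0.85],
    [0,-0.75,-0.8,0,0.85],
    [0,-0.75,-0.8,0,0.85]
  ]
}}

```text
time_s: 26.9
ee_pos: [453.6, 225.1, 226.0]
ee_rot: [180.0, 0.0, 179.9]
force: [0.3, 0.9, 0.1]
gripper_width: 77.6
gripper_force: 0.0
```

Run:
```python
from h import *
s=state(); print(s["ee_pos"],s["force"])
t=save("top","top2"); w=save("wrist","w10"); C=cam("wrist"); np.savez("w10.npz",K=C[0],d=C[1],T=C[2])
a=cv2.resize(t[140:335,130:460],None,fx=2.4,fy=2.4,interpolation=cv2.INTER_CUBIC)[:, :792]
cv2.imwrite("pics/fin.png",cv2.resize(np.vstack([cv2.resize(a,(640,378)),w[:300]]),None,fx=.88,fy=.88)[:,:,::-1])
```

```text
[453.55565433 225.06260847 225.98553457] [0.30878773 0.93140458 0.14515349]
```

View pics/fin.png

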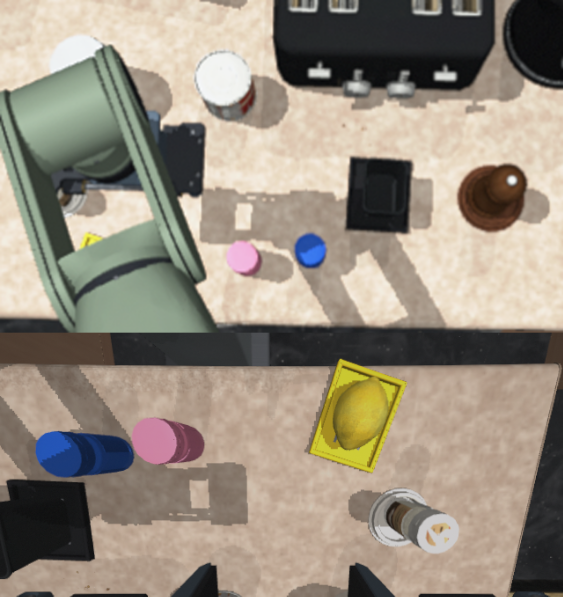

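The top part shows pot in tray and mill in stand. The lower part shows the jar standing in the white stand with its cap at about (498,227) in the wrist picture, and the lemon in the dish. Last, a numeric check of the centring.

Run:
```python
from h import *
w=np.load("w10.npz"); C=(w["K"],w["d"],w["T"]); im=cv2.imread("pics/w10.png")[:,:,::-1]; H,S,V=hsv(im)
g=cv2.GaussianBlur(V.astype(np.uint8),(3,3),0)
c=cv2.HoughCircles(g[190:270,450:540],cv2.HOUGH_GRADIENT,1,20,param1=80,param2=12,minRadius=19,maxRadius=29)
c=c[0][:2]+[450,190,0] if c is not None else []; print("cap circles",c)
for k in list(c)+[np.array([497.7,226.6,0])]: print(onplane("wrist",[k[:2]],109,C)[0,:2])
u=lambda p:np.array(p,float)/.88-[0,378]
P=onplane("wrist",u([[369,517],[378,495],[400,489],[420,495],[385,541]]),12,C)[:,:2]
A=np.c_[2*P,np.ones(len(P))]; q=np.linalg.lstsq(A,(P**2).sum(1),rcond=None)[0]; print("stand",q[:2],np.sqrt(q[2]+q[:2]@q[:2]))
c=contour((H>18)&(H<36)&(S>140)&(V<205),(385,50,445,140)); print("lemon",fit("wrist",c,32,C))
c=contour((H>18)&(H<36)&(S>140),(345,25,465,165),7); print("dish",fit("wrist",c,12,C))
t=cv2.imread("pics/top2.png")[:,:,::-1]; tv=t[236:256,420:440].min(2); y,x=np.unravel_index(tv.argmax(),tv.shape); ys,xs=np.where(tv>150)
print("knob",onplane("top",[[420+xs.mean(),236+ys.mean()]],170) if len(xs) else (x,y,tv.max()))
s=cam("scene"); im=save("scene","scene9")
```

```text
cap circles [[477.5        219.5         22.79999924]
 [502.5        232.5         28.39999962]]
[441.14115608 354.33612775]
[452.30073513 376.45210706]
[447.20913188 371.76201377]
stand [451.22121754 367.68509601] 35.09950850069684
lemon rect [338.3 313.9] [81.2 56.4] yaw 3.1 | ell [334.3 312.3] [62.3 86.1] yaw 3.3
dish rect [338.  308.6] [ 80.9 103.2] yaw 162.8 | ell [337.8 308.6] [ 92.3 123.5] yaw 162.8
knob [[ 469.87543372 -230.54629973  170.        ]]
```

Run:
```python
from h import *
t=cv2.imread("pics/top2.png")[:,:,::-1]; H,S,V=hsv(t)
tv=t[232:262,412:448].min(2); ys,xs=np.where(tv>150); print("bright px",list(zip((xs+412).tolist(),(ys+232).tolist())))
m=(V<130)&(S>90)
c=contour(m,(395,228,450,282)); print("mill+stand px",cv2.boundingRect(c))
for n in("w8","w7","w10"):
    w=np.load(n+".npz"); C=(w["K"],w["d"],w["T"]); im=cv2.imread(f"pics/{n}.png")[:,:,::-1]; H,S,V=hsv(im)
    x,y={"w8":(376,78),"w7":(546,103),"w10":(410,90)}[n]
    p=im[y-4:y+5,x-4:x+5].reshape(-1,3).mean(0); q=im[{"w8":(150,385),"w7":(45,520),"w10":(150,412)}[n]]; print(n,p,q)
    m=((im[:,:,0].astype(int)-im[:,:,1])>8)&(S>140)&(H>15)&(H<36)
    c=contour(m,(x-45,y-58,x+45,y+58),5); print(cv2.contourArea(c),cv2.boundingRect(c),fit("wrist",c,32,C))
```

```text
bright px [(412, 232), (413, 232), (414, 232), (415, 232), (416, 232), (417, 232), (418, 232), (419, 232), (420, 232), (421, 232), (422, 232), (423, 232), (424, 232), (425, 232), (426, 232), (427, 232), (428, 232), (429, 232), (430, 232), (431, 232), (432, 232), (433, 232), (434, 232), (435, 232), (436, 232), (437, 232), (438, 232), (439, 232), (440, 232), (441, 232), (442, 232), (443, 232), (444, 232), (445, 232), (446, 232), (447, 232), (412, 233), (413, 233), (414, 233), (415, 233), (416, 233), (417, 233), (418, 233), (419, 233), (420, 233), (421, 233), (422, 233), (423, 233), (424, 233), (425, 233), (426, 233), (427, 233), (428, 233), (429, 233), (430, 233), (431, 233), (432, 233), (433, 233), (434, 233), (435, 233), (436, 233), (437, 233), (438, 233), (439, 233), (440, 233), (441, 233), (442, 233), (443, 233), (444, 233), (445, 233), (446, 233), (447, 233), (412, 234), (413, 234), (414, 234), (415, 234), (416, 234), (417, 234), (418, 234), (419, 234), (420, 234), (421, 234), (422, 234), (423, 234), (424, 234), (425, 234), (426, 234), (427, 234), (428, 234), (429, 234), (430, 234
[... 2867 characters left out ...]
0), (442, 250), (443, 250), (444, 250), (445, 250), (446, 250), (447, 250), (443, 251), (444, 251), (445, 251), (446, 251), (447, 251), (446, 252), (447, 252), (447, 253)]
mill+stand px (399, 237, 39, 39)
w8 [212.88888889 191.59259259  64.38271605] [215 215  57]
8449.5 (331, 20, 90, 116) rect [335.  309.2] [66.9 77.1] yaw 179.9 | ell [335.3 307.8] [72.8 81. ] yaw 178.8
w7 [218.44444444 205.58024691  72.22222222] [92 79 21]
7669.5 (501, 45, 90, 116) rect [334.2 299.2] [81.9 85.3] yaw 163.4 | ell [330.4 305.1] [75.1 94.4] yaw 16.9
w10 [202.79012346 182.80246914  61.18518519] [181 166  39]
6961.5 (365, 32, 90, 116) rect [335.1 305.7] [76.4 88.1] yaw 163.0 | ell [331.9 307.1] [83.  96.7] yaw 1.1
```

Run:
```python
from h import *
print("knob",onplane("top",[[429.7,245.3]],170)[0,:2],"start knob",onplane("top",[[223,240.6]],166)[0,:2])
w=np.load("w8.npz"); C=(w["K"],w["d"],w["T"]); L=onplane("wrist",[[397,27],[358,133]],32,C)[:,:2]; e=L[0]-L[1]
print("lemon w8",L.mean(0),np.hypot(*e),np.degrees(np.arctan2(e[1],e[0])))
im=cv2.imread("pics/w8.png"); H,S,V=hsv(im[:,:,::-1])
# ratio blue/red and r-g separate lemon from dish: show them along a row across both
for y in(60,78,100): print(y,[(x,*im[y,x,::-1].tolist()) for x in range(318,436,9)])
```

```text
knob [ 461.62596382 -221.37381991] start knob [462.0591497  211.19623681]
lemon w8 [336.43195445 309.5627766 ] 75.56254607134986 160.47696260344802
60 [(318, 193, 172, 154), (327, 130, 117, 96), (336, 123, 106, 27), (345, 122, 106, 35), (354, 171, 150, 48), (363, 193, 172, 59), (372, 212, 184, 54), (381, 213, 194, 59), (390, 212, 194, 58), (399, 212, 187, 56), (408, 195, 173, 57), (417, 212, 210, 51), (426, 144, 124, 30), (435, 207, 191, 53)]
78 [(318, 165, 146, 129), (327, 153, 131, 32), (336, 152, 130, 34), (345, 151, 134, 47), (354, 177, 158, 57), (363, 200, 179, 62), (372, 211, 187, 64), (381, 214, 201, 71), (390, 213, 196, 72), (399, 207, 190, 72), (408, 174, 164, 68), (417, 176, 163, 40), (426, 179, 166, 40), (435, 192, 169, 151)]
100 [(318, 209, 184, 40), (327, 159, 137, 34), (336, 151, 130, 33), (345, 135, 117, 38), (354, 176, 151, 46), (363, 188, 164, 53), (372, 195, 173, 56), (381, 195, 172, 58), (390, 183, 168, 63), (399, 177, 163, 63), (408, 156, 136, 35), (417, 214, 205, 47), (426, 202, 182, 165), (435, 192, 171, 153)]
```

Run:
```python
from h import *
p=proj("scene",[[454,373,109],[454,373,88],[454,373,4],[454,373,0]]); print(p.round(1).tolist())
im=cv2.imread("pics/scene9.png")[:,:,::-1]; H,S,V=hsv(im)
x,y=p[0].astype(int); m=(V>150)&(S<45)
c=contour(m,(x-25,y-25,x+25,y+22)); print("cap+ box",cv2.boundingRect(c))
for r in range(y-20,int(p[3][1])+14,6):
    row=m[r,x-40:x+40]; k=np.where(row)[0]; print(r,(k.min()+x-40,k.max()+x-40) if len(k) else None, im[r,x].tolist())
# expected cap extents
print(proj("scene",[[454+20*np.cos(a),373+20*np.sin(a),z] for z in(109,113) for a in np.radians([56,146,236,326])]).round(1).tolist())
```

```text
[[220.9, 307.7], [222.2, 316.0], [227.3, 347.3], [227.5, 348.7]]
cap+ box (212, 302, 22, 17)
287 None [109, 95, 85]
293 None [110, 96, 87]
299 None [112, 97, 89]
305 (np.int64(215), np.int64(232)) [178, 146, 106]
311 (np.int64(212), np.int64(231)) [211, 208, 203]
317 (np.int64(180), np.int64(217)) [137, 133, 130]
323 (np.int64(214), np.int64(215)) [137, 132, 129]
329 (np.int64(216), np.int64(217)) [130, 125, 116]
335 None [88, 86, 83]
341 (np.int64(210), np.int64(216)) [150, 146, 142]
347 (np.int64(207), np.int64(240)) [135, 129, 125]
353 (np.int64(207), np.int64(243)) [209, 202, 195]
359 (np.int64(212), np.int64(233)) [160, 153, 149]
[[210.4, 310.4], [223.1, 314.3], [231.3, 305.1], [218.8, 301.4], [210.1, 308.8], [222.9, 312.7], [231.0, 303.5], [218.5, 299.8]]
```

The scene view puts the top of the cap at row 302, where a jar on the stand's floor gives 301.4 and one on the rim 299.8. The mill's knob is within 1 mm of its stand's centre, the lemon lies about 2° off the dish's length and well centred, and the pot's rim was measured within 1 mm of the tray. Handing in.

```bash
python3 -c "
from workcell import job_done; print(job_done())"
```

```text
the job is handed in; nothing more can be done
None
```

The job is handed in, with no verdict returned: by the last camera checks, pot, mill and spice jar stand upright in their stands and the lemon lies lengthwise in the yellow dish; glass jar and tin were not touched, robot time about 27 s.

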